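# Load the parked cartridge into the bay

### The job

Draw the grey cartridge by its orange nose out of the blue park sleeve and set it down flat on the bench top. Then take it again by its black tail and slide it, orange nose first, under the hood of the aluminium loading bay, pushing the ejector plate back until it is solidly home; let go and leave the other things on the bench where they are.

Things in the scene. Friction and masses are not known exactly. Their poses are not given: they have to be found in the camera images.
- cartridge: Loose rigid bar (all sizes in mm), 170 long x 30 wide x 34 high, 100 to 210 g. Origin: centre of underside; +x to the orange nose tip (+85), z up. Nose: orange stepped block, x +71 to +85, 25 wide, 3 mm in from top and bottom. Middle grey. Tail: black, ribbed, x -85 to -39. Starts tail in park_sleeve, about 73 of nose end out (all swallowed by the bay later), underside 8 above the bench.
- cartridge_nose (a point): Middle of the cartridge's nose tip, at the level of its underside.
- cartridge_tail (a point): Middle of the cartridge's tail end, at the level of its underside.
- park_sleeve: Fixed blue box-shaped sleeve (sizes in mm). Origin: under its middle, on the bench; +x points out of its open end (opening at x = +55, closed end inside at -44). Inside 35 wide, floor 8 above the bench, roof inside at 46, top at 50. Outside 51 wide; low screwed foot 84 wide, 8 high, x -45 to +21.
- loading_bay: Fixed aluminium bay (in mm). Origin: under it, on the bench; +x = direction the cartridge slides in. Channel 33 wide, floor 8 above the bench from x = -72, walls up to 45. Open-topped run-in x -60 to -20; hood x -20 to +50 (inside height 45, top 50). Two yellow plates, 32 high, flare out in front of the run-in to x = -78 (mouth 47 wide, 59 outside). Low screwed foot 88 wide, 9 high, x -27 to +58.
- bay_mouth (a point): Front edge of the bay's channel floor, middle (x = -72, z = 8 in the bay).
- bay_home (a point): Where point cartridge_nose stands when the cartridge is fully home (x = +45, z = 8 in the bay). The last 47 mm of the cartridge then still stick out behind the yellow plates.
- ejector (a joint): Steel ejector plate in the hood, slides along the bay's +x: 0 = forward (face at x = +25), 0.020 m = back on its hard stop (face at +45), which is home. Starts between 0 and 0.006; about 4 N of friction all along, no spring, stays where pushed. Its red pin shows in the slot of the hood's roof; home is beside the green mark.
- green_roller: Bystander: green rubber roller, 42 diameter x 22 high, on its flat side; leave it where it is. Origin: centre of its underside.
- steel_bolt: Bystander: lying steel hexagon bolt, 18 x 49 x 16; leave it where it is. Origin: centre of its underside.
- gauge_block: Bystander: grey steel gauge block, 22 x 45 x 25; leave it where it is. Origin: centre of its underside.
- card_stack: Bystander: small stack of white cards with a blue band, 68 x 36 x 12; leave it where it is. Origin: centre of its underside.
- blue_screwdriver: Bystander: lying screwdriver with blue handle, 25 x 180 x 24, along the front edge of the bench; leave it where it is. Origin: centre of its underside.

How it is judged:
On the way, in this order (a step that is already met when the one before it is completed fails the run):
1. the cartridge is out of the sleeve, flat on the bench top and let go (height (world z) of each of cartridge_nose, cartridge_tail below 0.004 m and angle between cartridge's own z axis and vertical below 0.06 rad and contact force between the fingers and cartridge below 0.2 N and linear speed of cartridge below 0.02 m/s), for 0.2 s.
2. the cartridge is taken again by its tail half and lifted off the bench (x of the grasp point in the frame of cartridge below -0.02 m and contact force between the fingers and cartridge above 2 N and height (world z) of cartridge above 0.005 m), for 0.1 s.
At the end, for the whole second after the job is handed in: The ejector plate is pushed back to within 2.5 mm of its stop, the nose tip is within 5 mm of the home point, the cartridge is upright and in line with the bay within about 3 degrees, released and at rest (value of joint ejector above 0.0175 m and distance between cartridge_nose and bay_home below 0.005 m and angle between the x axis of cartridge and the x axis of loading_bay, either way round below 0.05 rad and angle between cartridge's own z axis and vertical below 0.05 rad and contact force between the fingers and cartridge below 0.2 N and linear speed of cartridge below 0.01 m/s); the robot touches nothing.
It fails at once if a bystander is moved more than 30 mm (distance of any of green_roller, steel_bolt, gauge_block, card_stack, blue_screwdriver from where it was at the start of the episode above 0.03 m).
It also fails if it takes over 59 s, if anything falls off the work surface, if the arm or the gripper's body presses on something with over 40 N, if the wrist force passes 120 N, or if a joint passes its speed limit or range.

### The arm

A 6-joint arm with a two-finger parallel gripper is mounted at the origin on a cart in front of the work surface, level with it; the furniture and walls round the work are solid. World frame = base frame: x ahead of the robot, y to its left, z up, the work surface at z = 0. Lengths are in m, angles in rad, forces in N, time in s.
With the tool pointing down it reaches from about 0.375 to 0.9 m from the base axis. Payload 3.1 kg.
Tool frame: the origin (TCP) lies midway between the tips of the shut fingers; the grasp point (between the pads) lies robot.grip_depth behind it (robot.grip_depth is the distance from the TCP to the grasp point, in m); z points along the fingers, y is the line along which they close (so a half turn about z gives the same grasp; the last joint's range is limited). The gripper opens to 87 mm and grips with 3 to 60 N. Pads are 19 mm wide; open, the fingers measure 117 mm over their backs; the gripper's body (75 mm by 190 mm) begins 51 mm behind the grasp point.
Start: joints at [-1.292, 0.527, 1.433, -0, 1.181, -0.178], TCP at [0.276, -0.561, 0.223] pointing down, gripper open.
Joint ranges: [-3.08, 3.08], [-0.75, 2.2], [0.22, 2.44], [-1.43, 4.57], [0, 2.65], [-2.85, 2.85]. Speed limits (rad/s): [2.79, 2.79, 3.14, 3.14, 3.14, 3.14].

### API

Orientations are given as a unit quaternion [x, y, z, w].
In Python, from rig import robot gives the robot as it stands.
- The arm moves only by the tool send_path, called after ">>>" by a JSON object that holds its "method" and its "body", one argument or row to a line. Schema: {"type":"object","properties":{"steps":{"type":"string"},"jaw":{"type":"number"},"grip_n":{"type":"number"},"only":{"type":"string"},"quiet":{"type":"boolean"},"lines":{"type":"string"}},"required":["steps"],"additionalProperties":false}. steps is a string of 1 to 20 rows, parted by semicolons, with the numbers parted by spaces; each row has 4 numbers: dx, dy, dz in m, then a turn about the tool's z in rad; each row shifts and turns the commanded pose from where the row before left it, along the tool's axes as they then stand; what a row does not reach is not made up. A row lasts 1/12 s, in which the tool goes at most 0.0417 m and 0.125 rad, less where a joint would pass 70% of its speed; a pose out of reach is approached as far as the arm can. jaw is the finger opening in m, set as the call begins (left out keeps the last). The fingers move at their own pace and stop on an object; grip_n is the grip in N (left out, the last holds). Time passes only in rows, so rows that do not move let the fingers close. The tool returns the time, the measured TCP pose, the force, the opening and the grip force at its end. only (a regular expression) keeps the lines of the reply that match it, lines (a string "A,B") keeps lines A to B, and quiet returns only ok. Input that does not fit is refused with a message, and nothing moves.
- robot.get_obs(): the state, without advancing time (a new reading comes with each control period).
- robot.camera(name): name is "side" or "top"; returns a dict with "img" (400x640x3 uint8, red, green, blue), "fx", "fy", "cx", "cy" (pixels), "k1" (the pictures are not rectified: a ray, as slopes to the right and down, at radius r is drawn at 1 + k1 r^2 times it, then the intrinsics apply), "xyz" and "attitude" of the camera in the world. Camera axes: x right, y down, z forward; pixel columns grow to the right and rows downward; lengths in m; the calibration is good to about 2 mm. A picture is of the moment at which its call begins. There is no depth.
- robot.hand_in(): hands the job in; it is judged then, once.
The state is a dict: "time": time; "q": joint angles; "joint_velocities": joint speeds; "joint_torque": joint torques, N m; "position": TCP position; "tool_rot": TCP orientation; "ft_force": force on the tool from outside, world axes, zero at the start; "moment": the same for the moment, N m; "grip_width": finger opening in m; "grip_force": force on a finger pad.
Only numpy, scipy, OpenCV 4.12 (cv2) and the standard library are available. Lean on these libraries where they do the work, as an engineer would, in place of code of your own. Each camera call takes 0.05 s, during which the arm holds its last target. There are 200 camera calls.

## Working session

There is one attempt and no reset: what is moved stays moved. The work goes in short steps, Python scripts to look and compute and a tool call to move; the robot and the scene stay as the last step left them, time stands still between calls to the robot, and variables do not carry over. Pictures are saved under pics/ and viewed, at most 10 in all, crops included, and the job is handed in when it is done.

```bash
mkdir -p pics; ls; python3 - <<'E'
from rig import robot
import cv2,numpy as np,pickle
for n in("top","side"):
    c=robot.camera(n); pickle.dump(c,open(f"pics/{n}0.pkl","wb"))
    cv2.imwrite(f"pics/{n}0.png",c["img"][:,:,::-1])
    print({k:v for k,v in c.items() if k!="img"})
o=robot.get_obs();print(o,robot.grip_depth)
E
```

```text
pics
{'fx': 458.0272076542967, 'fy': 458.0272076542967, 'cx': 323.1234252631846, 'cy': 201.311800455118, 'k1': -0.023147119611739746, 'xyz': array([ 0.32534223, -0.02462913,  1.1908626 ]), 'attitude': array([-0.69690153,  0.71129828, -0.06413889,  0.06533926])}
{'fx': 421.3169638920329, 'fy': 421.3169638920329, 'cx': 324.7574153644395, 'cy': 205.31267922657184, 'k1': -0.05995219290043358, 'xyz': array([0.15503862, 0.96233047, 0.92285456]), 'attitude': array([-0.17324836,  0.88975638, -0.41385011,  0.08394446])}
{'time': 0.1, 'q': array([-1.29147853e+00,  5.28348963e-01,  1.43378047e+00, -1.01793006e-05,
        1.18139376e+00, -1.78481079e-01]), 'joint_velocities': array([ 0.00201884, -0.00320748, -0.00082666,  0.00040701,  0.00061786,
        0.00204057]), 'joint_torque': array([-7.19170730e-04, -4.40984309e+01, -1.77150947e+01,  6.35460787e-02,
        5.34066057e-02, -4.93628238e-05]), 'position': array([ 0.27608362, -0.55998025,  0.22168237]), 'tool_rot': array([ 9.73915815e-01,  2.26907587e-01, -5.33477074e-05, -9.63810599e-04]), 'ft_force': array([0.67489992, 0.50124753, 0.37936467]), 'moment': array([ 0.00463618, -0.01345027, -0.00421953]), 'grip_force': 0.0, 'grip_width': 0.08698680145079657} 0.0187
```

View pics/top0.png

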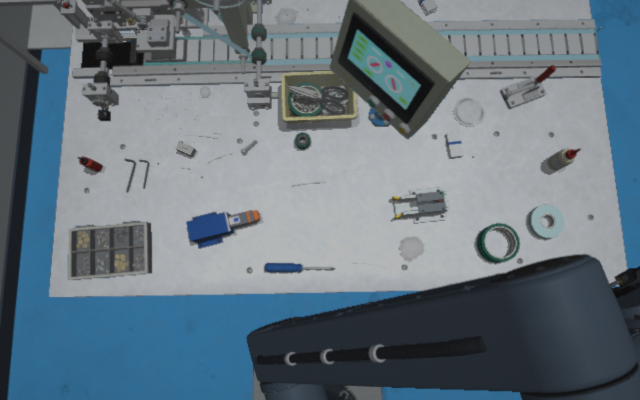

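View pics/side0.png

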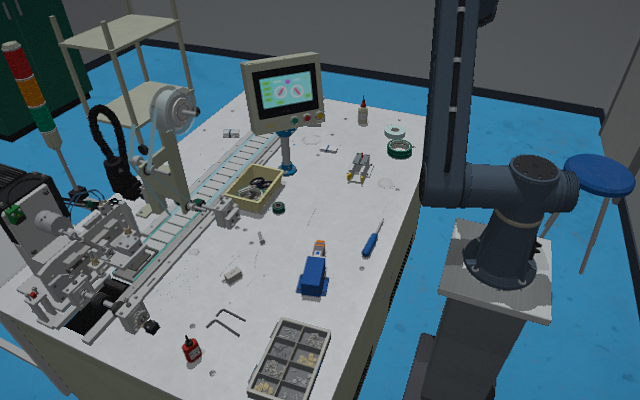

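The top view shows the sleeve at about (208,227) with the orange nose at (258,215). The bay is at (420,205) with its yellow mouth to the left at x≈397, the roller at (302,141) and the screwdriver at (300,267). The side view agrees: sleeve at (313,275), bay at (359,167).

```bash
cat > h.py <<'E'
import numpy as np,cv2,pickle
from scipy.spatial.transform import Rotation as R
def K(c): return np.array([[c["fx"],0,c["cx"]],[0,c["fy"],c["cy"]],[0,0,1.]]),np.array([c["k1"],0,0,0.])
def ray(c,px):
    k,d=K(c); n=cv2.undistortPoints(np.array(px,float).reshape(-1,1,2),k,d).reshape(-1,2)
    return R.from_quat(c["attitude"]).apply(np.c_[n,np.ones(len(n))])
def plane(c,px,z):
    r=ray(c,px); return c["xyz"]+r*((z-c["xyz"][2])/r[:,2])[:,None]
def proj(c,P):
    k,d=K(c); M=R.from_quat(c["attitude"]).inv(); 
    return cv2.projectPoints(np.array(P,float).reshape(-1,3),M.as_rotvec(),-M.apply(c["xyz"]),k,d)[0].reshape(-1,2)
def mask(c,lo,hi,box):
    x0,y0,x1,y1=box; h=cv2.cvtColor(c["img"],cv2.COLOR_RGB2HSV); m=np.zeros(h.shape[:2],np.uint8)
    m[y0:y1,x0:x1]=cv2.inRange(h,lo,hi)[y0:y1,x0:x1]; return m
def cents(m,amin=3):
    n,l,s,ce=cv2.connectedComponentsWithStats(m); return [(ce[i].round(2).tolist(),int(s[i,4]),s[i,:4].tolist()) for i in range(1,n) if s[i,4]>=amin]
E
python3 - <<'E'
from h import *
t=pickle.load(open("pics/top0.pkl","rb"));s=pickle.load(open("pics/side0.pkl","rb"))
for n,c,bs in(("top",t,(180,195,270,255)),("side",s,(290,230,335,305))):
    for col,lo,hi in(("or",(5,120,100),(16,255,255)),("blue",(105,120,40),(125,255,255))):
        m=mask(c,lo,hi,bs); print(n,col,cents(m,5))
        k=max(cv2.findContours(m,0,1)[0],key=cv2.contourArea); print(cv2.minAreaRect(k))
for n,c,b in(("top",t,(380,180,455,225)),("side",s,(335,140,380,195))):
    for col,lo,hi in(("yel",(20,110,80),(33,255,255)),("red",(0,120,80),(4,255,255)),("green",(45,90,60),(85,255,255))):
        print(n,col,cents(mask(c,lo,hi,b),1))
a=cv2.resize(t["img"][185:260,180:280],None,fx=6,fy=6,interpolation=2)[:,:,::-1]
b=cv2.resize(t["img"][180:225,380:455],None,fx=8,fy=6*8/6,interpolation=2)[:,:,::-1]
W=np.zeros((600,800,3),np.uint8)
a=cv2.resize(t["img"][195:255,180:270],(450,300),interpolation=0); b=cv2.resize(t["img"][180:225,385:455],(350,225),interpolation=0)
d=cv2.resize(s["img"][235:300,290:340],(230,299),interpolation=0); e=cv2.resize(s["img"][145:190,335:380],(225*1,225),interpolation=0)
W[:300,:450]=a;W[:225,450:]=b;W[300:599,:230]=d;W[300:525,240:465]=e
cv2.imwrite("pics/crop0.png",W[:,:,::-1])
E
```

```text
top or [([255.5, 214.9], 42, [253, 211, 6, 9]), ([248.14, 216.76], 21, [247, 212, 4, 11])]
((255.5, 215.0), (8.0, 5.0), 90.0)
top blue [([207.19, 228.5], 972, [187, 213, 42, 35]), ([235.64, 219.09], 11, [234, 218, 4, 3])]
((207.50003051757812, 229.50003051757812), (30.31694984436035, 38.56315994262695), 75.96376037597656)
side or [([320.25, 241.0], 16, [317, 240, 8, 3]), ([319.25, 244.88], 16, [315, 244, 10, 3])]
((320.35296630859375, 241.08824157714844), (7.033533096313477, 1.9402848482131958), 14.03624439239502)
side blue [([317.0, 252.5], 6, [316, 252, 3, 2]), ([313.08, 277.74], 882, [296, 256, 33, 41])]
((313.9615478515625, 276.19232177734375), (29.417421340942383, 39.61545944213867), 11.309932708740234)
top yel [([395.83, 197.78], 18, [393, 196, 7, 4]), ([398.25, 215.69], 16, [395, 214, 7, 4])]
top red [([438.5, 200.0], 2, [438, 200, 2, 1])]
top green [([442.0, 192.5], 2, [442, 192, 1, 2]), ([443.0, 195.0], 1, [443, 195, 1, 1])]
side yel [([349.11, 175.68], 19, [348, 173, 4, 7]), ([361.5, 178.5], 16, [361, 175, 2, 8])]
side red [([362.0, 154.0], 1, [362, 154, 1, 1])]
side green [([359.0, 153.0], 3, [358, 153, 3, 1])]
```

View pics/crop0.png

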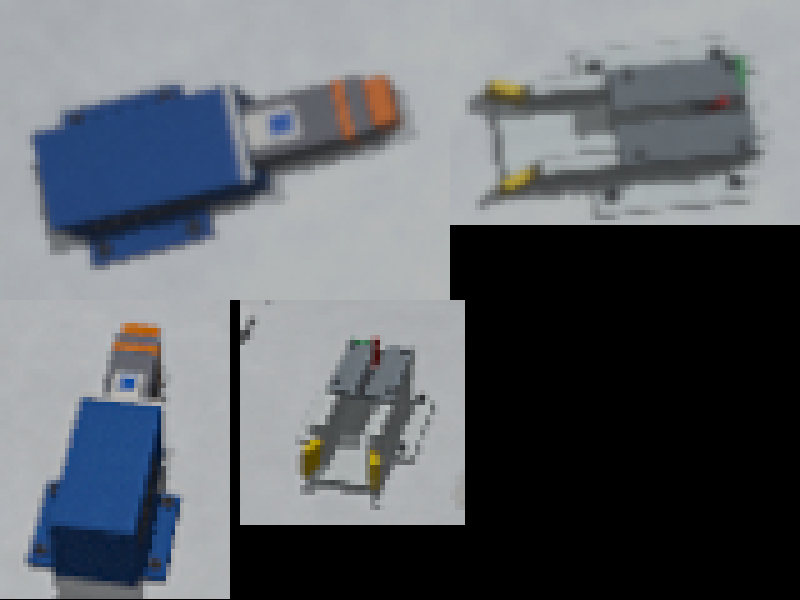

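The crop shows the sleeve's top corners in full-image pixels at about (187,221), (225,213), (229.5,231) and (190,240.5). The hood corners are at about (416,193), (442.5,190.5), (444.5,209.5) and (418,212.5). The orange tip is at (255.5,215), and the yellow flares are at (395.8,197.8) and (398.3,215.7).

```bash
python3 - <<'E'
from h import *
t=pickle.load(open("pics/top0.pkl","rb"));s=pickle.load(open("pics/side0.pkl","rb"))
np.set_printoptions(precision=4,suppress=True)
def tri(a,b):
    d1=ray(t,[a])[0];d2=ray(s,[b])[0];A=np.c_[d1,-d2]
    x=np.linalg.lstsq(A,s["xyz"]-t["xyz"],rcond=None)[0];p=t["xyz"]+d1*x[0];q=s["xyz"]+d2*x[1];return (p+q)/2,np.linalg.norm(p-q)
S=plane(t,[(187,221.1),(225.1,212.7),(229.5,231),(190,240.5)],.05);print("sleeve",S)
m=mask(t,(105,120,90),(125,255,255),(180,195,236,255));
ax=(S[1]+S[2]-S[0]-S[3])/2;print("len",np.linalg.norm(ax),"ang",np.arctan2(ax[1],ax[0]),"c",S.mean(0)[:2], "w",np.linalg.norm(S[0]-S[3]),np.linalg.norm(S[1]-S[2]))
# side corners of sleeve
Q=plane(s,[(307.5,256.3),(324.8,256.5),(323.5,284.5),(300.3,283.5)],.05);print("sleeve side",Q,Q.mean(0))
print("tip top",plane(t,[(255.5,215),(248.1,216.5)],.0395),"stripe z.042",plane(t,[(248.1,216.5)],.042))
print("tip side",plane(s,[(320.3,240.5)],.039))
H=plane(t,[(415.9,193.1),(442.5,190.5),(444.5,209.5),(418.1,212.5)],.05);ax=(H[1]+H[2]-H[0]-H[3])/2
print("hood",H.mean(0),np.linalg.norm(ax),np.arctan2(ax[1],ax[0]))
for a,b in(((395.83,197.78),(361.5,178.5)),((398.25,215.69),(349.1,175.7))):print(tri(a,b))
Y=plane(t,[(395.83,197.78),(398.25,215.69)],.036);print(Y,Y.mean(0))
v=(H.mean(0)-Y.mean(0));print("ang2",np.arctan2(v[1],v[0]),np.linalg.norm(v[:2]));w=Y[1]-Y[0];print("perp",np.arctan2(w[1],w[0])+np.pi/2,np.linalg.norm(w))
# silver label edge etc
E
```

```text
sleeve [[0.4933 0.3193 0.05  ]
 [0.5128 0.2233 0.05  ]
 [0.4661 0.2114 0.05  ]
 [0.4442 0.3101 0.05  ]]
len 0.09950736267825941 ang -1.3610989725652325 c [0.4791 0.266 ] w 0.050014768487848 0.04821239055601056
sleeve side [[0.513  0.2275 0.05  ]
 [0.4675 0.21   0.05  ]
 [0.4327 0.3043 0.05  ]
 [0.4909 0.3241 0.05  ]] [0.4761 0.2665 0.05  ]
tip top [[0.507  0.148  0.0395]
 [0.5035 0.1668 0.0395]] stripe z.042 [[0.5032 0.1664 0.042 ]]
tip side [[0.5082 0.1457 0.039 ]]
hood [ 0.5312 -0.2963  0.05  ] 0.06796391543264016 -1.4852414289994758
(array([ 0.5237, -0.2173,  0.0218]), np.float64(0.04763747658264755))
(array([ 0.5216, -0.2122,  0.0262]), np.float64(0.044705950575873316))
[[ 0.5449 -0.2117  0.036 ]
 [ 0.4983 -0.2156  0.036 ]] [ 0.5216 -0.2136  0.036 ]
ang2 -1.4552691454466846 0.08319873255969898
perp -1.4874005922560012 0.046762655140190235
```

```bash
cat >> h.py <<'E'
def need(x,y,z,phi):
    "delta along the tool's axes after the turn; z is TCP height; phi = world heading of tool x"
    from rig import robot
    o=robot.get_obs();r=R.from_quat(o["tool_rot"]).as_matrix();h=np.arctan2(r[1,0],r[0,0])
    d=np.array([x,y,z])-o["position"];c,s=np.cos(phi),np.sin(phi)
    print("turn %.3f dx %.4f dy %.4f dz %.4f"%(-((phi-h+np.pi)%(2*np.pi)-np.pi),c*d[0]+s*d[1],s*d[0]-c*d[1],-d[2]),"t",round(o["time"],2),"tcp",o["position"].round(4),"zaxis",r[:,2].round(3))
E
```

>>> {"method": "send_path", "body": {
  "steps": "0 0 0 -0.12;0 0 0 -0.12;0 0 0 -0.12;0 0 0 -0.12;0 0 0 -0.12;0 0 0 -0.12;0 0 0 -0.12;0 0 0 -0.12;0 0 0 -0.12;0 0 0 -0.12;0 0 0 -0.14;0 0 0 0",
  "jaw": 0.06
}}

```text
time: 1.1
position: [0.2761, -0.5602, 0.222]
tool_rot: [0.628, 0.779, 0.0, -0.001]
ft_force: [0.4, -0.2, 0.3]
grip_width: 0.0599
grip_force: 0.0
```

```bash
python3 -c "
from h import *
u=np.array([np.cos(-1.34),np.sin(-1.34)]);p=np.array([.507,.148])+.003*u;print(p)
need(*p,.10,1.80)"
```

```text
[0.50768626 0.14507955]
turn -0.015 dx 0.6342 dy 0.3858 dz 0.1220 t 1.1 tcp [ 0.2761 -0.5602  0.222 ] zaxis [-0.     0.001 -1.   ]
```

>>> {"method": "send_path", "body": {
  "steps": "0 0 0 -0.015;0.035 0.021 0 0;0.035 0.021 0 0;0.035 0.021 0 0;0.035 0.021 0 0;0.035 0.021 0 0;0.035 0.021 0 0;0.035 0.021 0 0;0.035 0.021 0 0;0.035 0.021 0 0;0.035 0.021 0 0;0.035 0.021 0 0;0.035 0.021 0 0;0.035 0.021 0 0;0.035 0.021 0 0;0.035 0.021 0 0;0.035 0.021 0 0;0.035 0.021 0 0;0.035 0.021 0 0"
}}

```text
time: 2.68
position: [0.5029, 0.1405, 0.2226]
tool_rot: [0.623, 0.782, 0.0, 0.0]
ft_force: [0.4, -0.7, 0.1]
grip_width: 0.0601
grip_force: 0.0
```

>>> {"method": "send_path", "body": {
  "steps": "0 0 0.04 0;0 0 0.04 0;0 0 0.02 0;0 0 0 0;0 0 0 0"
}}

```text
time: 3.1
position: [0.5021, 0.1383, 0.1218]
tool_rot: [0.623, 0.782, -0.001, -0.001]
ft_force: [-0.2, -0.8, 0.9]
grip_width: 0.0599
grip_force: 0.0
```

```bash
python3 - <<'E'
from h import *
from rig import robot
need(.5077,.1451,.007,1.80)
W=[]
for n in("top","side"):
    c=robot.camera(n); pickle.dump(c,open(f"pics/{n}1.pkl","wb"))
    print(n,cents(mask(c,(5,120,100),(16,255,255),(235,195,335,255)),4),proj(c,robot.get_obs()["position"]))
    W.append(c["img"])
cv2.imwrite("pics/c1.png",np.hstack([cv2.resize(W[0][180:260,180:280],(400,320)),cv2.resize(W[1][210:290,270:370],(400,320))])[:,:,::-1])
E
```

```text
turn -0.004 dx 0.0053 dy 0.0069 dz 0.1148 t 3.1 tcp [0.5021 0.1383 0.1218] zaxis [-0.003 -0.    -1.   ]
top [] [[254.3331311  211.01370021]]
side [([320.0, 241.0], 15, [317, 240, 7, 3]), ([319.24, 244.82], 17, [315, 244, 10, 3])] [[322.25762729 217.93201902]]
```

View pics/c1.png

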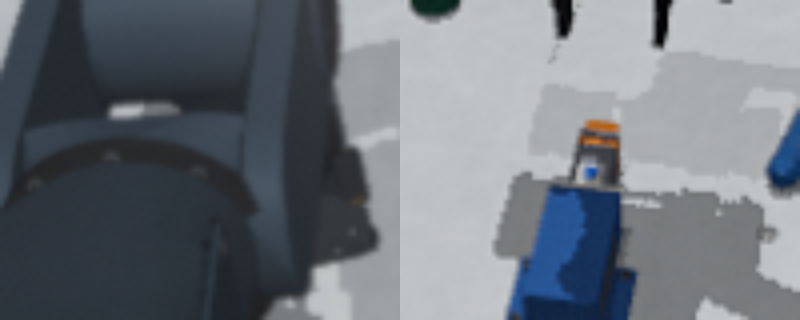

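The side crop shows both open fingertips at about (311,219) and (335,221). Their midpoint matches the projected TCP, and the orange nose is clear below at (320,241). Next I descend and grip.

>>> {"method": "send_path", "body": {
  "steps": "0.005 0.007 0.03 0;0 0 0.03 0;0 0 0.03 0;0 0 0.015 0;0 0 0.009 0;0 0 0 0;0 0 0 0"
}}

```text
time: 3.78
position: [0.5098, 0.1447, 0.0098]
tool_rot: [0.623, 0.782, 0.001, 0.001]
ft_force: [-0.5, 0.8, -0.1]
grip_width: 0.0601
grip_force: 0.0
```

>>> {"method": "send_path", "body": {
  "steps": "0 0 0 0;0 0 0 0;0 0 0 0;0 0 0 0;0 0 0 0;0 0 0 0",
  "jaw": 0,
  "grip_n": 25
}}

```text
time: 4.28
position: [0.5086, 0.1448, 0.0088]
tool_rot: [0.622, 0.783, 0.0, 0.0]
ft_force: [-0.3, -0.3, -0.1]
grip_width: 0.0277
grip_force: 0.0
```

```bash
python3 - <<'E'
from h import *
from rig import robot
need(.5077,.1451,.007,1.80)
c=robot.camera("side");print(cents(mask(c,(5,120,100),(16,255,255),(290,195,335,255)),4))
E
```

```text
turn -0.002 dx 0.0005 dy -0.0008 dz 0.0018 t 4.28 tcp [0.5086 0.1448 0.0088] zaxis [ 0.  0. -1.]
[([317.75, 240.25], 4, [317, 240, 3, 2]), ([320.0, 245.14], 7, [317, 245, 7, 2])]
```

>>> {"method": "send_path", "body": {
  "steps": "0 0 0 0;0 0 0 0;0 0 0 0"
}}

```text
time: 4.58
position: [0.5086, 0.1447, 0.0086]
tool_rot: [0.623, 0.783, 0.0, 0.0]
ft_force: [0.2, 0.1, 1.9]
grip_width: 0.0246
grip_force: 25.0
```

>>> {"method": "send_path", "body": {
  "steps": "-0.01 0 0 0;-0.02 0 0 0;0 0 0 0"
}}

```text
time: 4.83
position: [0.5161, 0.113, 0.0084]
tool_rot: [0.623, 0.782, -0.0, 0.0]
ft_force: [0.2, -1.1, 1.3]
grip_width: 0.0248
grip_force: 25.0
```

```bash
python3 - <<'E'
from h import *
from rig import robot
c=robot.camera("side");print(cents(mask(c,(5,120,100),(16,255,255),(290,195,335,255)),4),c["img"].shape);cv2.imwrite("pics/s2.png",c["img"][:,:,::-1])
E
```

```text
[([323.33, 233.17], 6, [321, 233, 5, 2]), ([319.5, 237.0], 4, [318, 237, 4, 1])] (400, 640, 3)
```

>>> {"method": "send_path", "body": {
  "steps": "-0.02 0 0 0;-0.02 0 0 0;-0.02 0 0 0;-0.02 0 0 0;-0.015 0 0 0;-0.015 0 0 0;-0.02 0 0 0;0 0 0 0;0 0 0 0"
}}

```text
time: 5.63
position: [0.5445, -0.0119, 0.0083]
tool_rot: [0.623, 0.782, 0.0, -0.0]
ft_force: [-0.7, 0.1, -1.8]
grip_width: 0.0245
grip_force: 25.0
```

```bash
python3 - <<'E'
from h import *
from rig import robot
c=robot.camera("side");pickle.dump(c,open("pics/s3.pkl","wb"));cv2.imwrite("pics/s3.png",cv2.resize(c["img"][170:300,260:400],(700,600*650//600-50))[:,:,::-1])
E
```

```text
(no output)
```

View pics/s3.png

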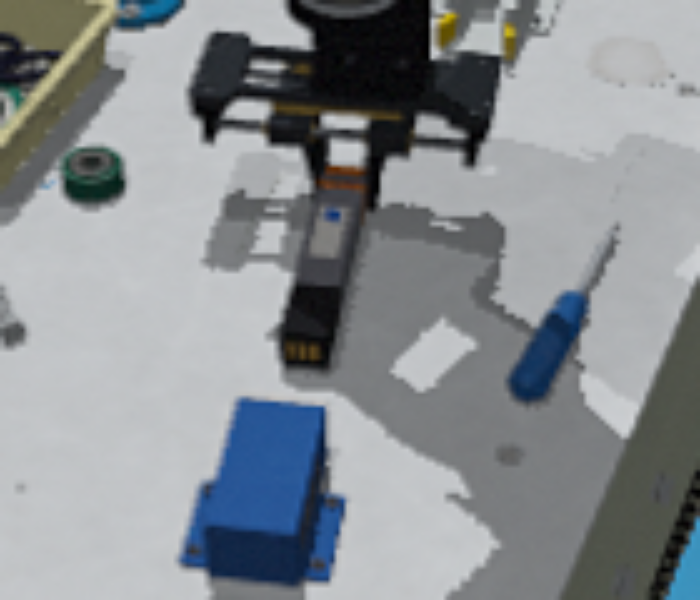

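The cartridge is fully out, held level by the orange nose at crop (342,178), with its tail at (307,350) and about 40 mm clear of the sleeve. Next I lower and release.

>>> {"method": "send_path", "body": {
  "steps": "0 0 0.002 0;0 0 0.002 0;0 0 0.0015 0;0 0 0 0;0 0 0 0"
}}

```text
time: 6.1
position: [0.5442, -0.0106, 0.0028]
tool_rot: [0.622, 0.783, -0.0, -0.0]
ft_force: [-0.2, -0.8, -2.0]
grip_width: 0.0249
grip_force: 25.0
```

>>> {"method": "send_path", "body": {
  "steps": "0 0 0 0;0 0 0 0;0 0 0 0;0 0 0 0;0 0 0 0;0 0 0 0",
  "jaw": 0.06
}}

```text
time: 6.6
position: [0.5445, -0.0112, 0.0032]
tool_rot: [0.623, 0.783, 0.0, 0.0]
ft_force: [0.4, -0.1, -0.5]
grip_width: 0.0552
grip_force: 0.0
```

>>> {"method": "send_path", "body": {
  "steps": "0 0 -0.02 0;0 0 -0.04 0;0 0 -0.04 0;0 0 -0.02 0;0 0 0 0"
}}

```text
time: 7.02
position: [0.5479, -0.0118, 0.1279]
tool_rot: [0.622, 0.783, 0.002, 0.005]
ft_force: [0.4, 0.9, 0.1]
grip_width: 0.0598
grip_force: 0.0
```

```bash
python3 - <<'E'
from h import *
from rig import robot
c=robot.camera("side");pickle.dump(c,open("pics/s4.pkl","wb"));
print(cents(mask(c,(5,110,80),(18,255,255),(300,180,345,260)),3))
k=cv2.inRange(c["img"],(0,0,0),(45,45,45));k[:215]=0;k[250:]=0;k[:,:310]=0;k[:,336:]=0
print(cents(k,10))
cv2.imwrite("pics/s4.png",cv2.resize(c["img"][180:260,290:360],(700,800))[:600,:,::-1])
E
```

```text
[([328.77, 208.54], 13, [326, 208, 7, 2]), ([327.5, 211.67], 12, [324, 211, 9, 2])]
[([322.1, 240.31], 146, [317, 233, 12, 17])]
```

View pics/s4.png

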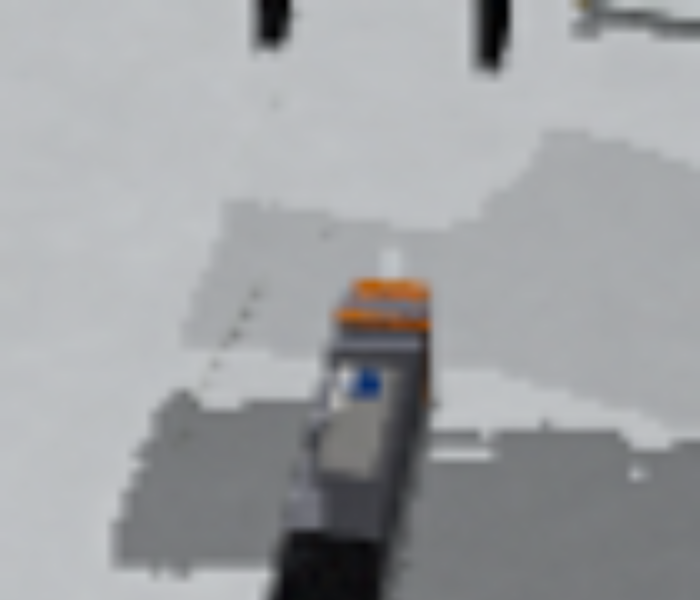

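The crop shows the cartridge flat on the bench with its nose tip at crop (392,288), full-image (329,209). The open fingers are above it.

```bash
python3 - <<'E'
from h import *
c=pickle.load(open("pics/s4.pkl","rb"))
P=plane(c,[(328.77,208.3),(327.5,211.5)],.0315);print(P)
u=np.array([np.cos(1.799-np.pi),np.sin(1.799-np.pi)]);g=np.array([.5445,-.0112])
print("block centre along axis rel. grasp", (P[0,:2]-g)@u, (P[0,:2]-g)@[-u[1],u[0]])
# expected pixels
for x,z in((85,31),(71,31),(85,3),(-39,34),(-85,34),(-85,0)): print(x,z,proj(c,[*(g+(x-81)/1000*u),z/1000]).round(1))
k=cv2.inRange(c["img"],(0,0,0),(45,45,45))[230:255,312:334];print([(230+i,312+int(np.flatnonzero(r)[0]),312+int(np.flatnonzero(r)[-1])) for i,r in enumerate(k) if r.any()])
# tail grip at cart x=-62
p=g+(-65-81)/1000*u;print(p);need(*p,.128,1.799)
E
```

```text
[[ 0.54280225 -0.00853554  0.0315    ]
 [ 0.54069907  0.00778993  0.0315    ]]
block centre along axis rel. grasp -0.0029794595973634606 -0.001050954493500436
85 31 [[328.8 207. ]]
71 31 [[328.1 209.8]]
85 3 [[328.8 213.5]]
-39 34 [[322.6 232.3]]
-85 34 [[320.1 242.9]]
-85 0 [[320.2 250.8]]
[(230, 329, 329), (233, 319, 322), (234, 319, 328), (235, 318, 328), (236, 318, 327), (237, 318, 327), (238, 318, 327), (239, 318, 327), (240, 317, 327), (241, 317, 327), (242, 317, 327), (243, 317, 326), (244, 317, 326), (245, 317, 326), (246, 317, 326), (247, 317, 325), (248, 317, 325), (249, 317, 325), (250, 317, 325)]
[0.51147069 0.13101485]
turn -0.001 dx 0.1467 dy -0.0017 dz -0.0023 t 7.07 tcp [ 0.5463 -0.0115  0.1257] zaxis [ 0.006 -0.001 -1.   ]
```

>>> {"method": "send_path", "body": {
  "steps": "0.04 0 0 0;0.04 0 0 0;0.04 0 0 0;0.0267 -0.0017 0 0;0 0 0 0;0 0 0 0;0 0 0 0"
}}

```text
time: 7.65
position: [0.5095, 0.131, 0.1221]
tool_rot: [0.622, 0.783, -0.001, -0.0]
ft_force: [0.3, -0.0, 0.4]
grip_width: 0.0601
grip_force: 0.0
```

```bash
python3 -c "
from h import *
need(.5115,.1310,.0035,1.799)"
```

```text
turn -0.001 dx -0.0005 dy 0.0019 dz 0.1186 t 7.65 tcp [0.5095 0.131  0.1221] zaxis [-0.001 -0.    -1.   ]
```

>>> {"method": "send_path", "body": {
  "steps": "0 0.002 0.04 0;0 0 0.04 0;0 0 0.02 0;0 0 0.01 0;0 0 0.007 0;0 0 0 0;0 0 0 0"
}}

```text
time: 8.23
position: [0.5126, 0.1313, 0.0065]
tool_rot: [0.623, 0.782, 0.0, 0.0]
ft_force: [0.1, -0.6, -0.6]
grip_width: 0.0599
grip_force: 0.0
```

>>> {"method": "send_path", "body": {
  "steps": "0 0 0 0;0 0 0 0;0 0 0 0;0 0 0 0;0 0 0 0;0 0 0 0;0 0 0 0;0 0 0 0",
  "jaw": 0,
  "grip_n": 35
}}

```text
time: 8.9
position: [0.5118, 0.132, 0.0065]
tool_rot: [0.622, 0.783, 0.0, 0.0]
ft_force: [-0.6, -0.4, 5.5]
grip_width: 0.0294
grip_force: 35.0
```

```bash
python3 -c "
from h import *
need(.5115,.1310,.0035,1.799)"
```

```text
turn -0.001 dx -0.0009 dy -0.0006 dz 0.0030 t 8.9 tcp [0.5118 0.132  0.0065] zaxis [ 0.  0. -1.]
```

>>> {"method": "send_path", "body": {
  "steps": "0 0 -0.01 0;0 0 -0.01 0;0 0 -0.01 0;0 0 0 0.07;0 0 0 0.07;0 0 0 0;0 0 0 0"
}}

```text
time: 9.48
position: [0.512, 0.1319, 0.0367]
tool_rot: [0.675, 0.738, 0.0, 0.0]
ft_force: [0.8, 0.7, -2.6]
grip_width: 0.0297
grip_force: 35.0
```

```bash
python3 - <<'E'
from h import *
s=pickle.load(open("pics/side0.pkl","rb"));t=pickle.load(open("pics/top0.pkl","rb"))
Q=plane(s,[(356,152.5),(352.5,162.5),(364.1,164.1),(369.1,153.9)],.05);print(Q,Q.mean(0))
b=-1.485;u=np.array([np.cos(b),np.sin(b)]);n=np.array([-u[1],u[0]]);o=np.array([.5312,-.2963])-.015*u
# predicted feature pixels vs seen
for nm,x,y,z in(("yl+",-70,20,32),("yl-",-70,-20,32),("hood c",15,0,50),("pin end 45",48,0,50)):
    P=[*(o+x/1000*u+y/1000*n),z/1000];print(nm,proj(t,P).round(1),proj(s,P).round(1))
need(*(o-.251*u),.037,b+np.pi)
E
```

```text
[[ 0.55982474 -0.32912498  0.05      ]
 [ 0.54997175 -0.26085065  0.05      ]
 [ 0.50729259 -0.26679427  0.05      ]
 [ 0.5108333  -0.33832443  0.05      ]] [ 0.5319806  -0.29877358  0.05      ]
yl+ [[394.9 198.5]] [[349.3 174.4]]
yl- [[397.  213.7]] [[360.1 176.3]]
hood c [[430.3 201.3]] [[360.4 158.6]]
pin end 45 [[443.1 200. ]] [[362.5 153.9]]
turn 0.003 dx -0.1622 dy -0.0175 dz -0.0003 t 9.48 tcp [0.512  0.1319 0.0367] zaxis [ 0.001  0.    -1.   ]
```

>>> {"method": "send_path", "body": {
  "steps": "-0.02 -0.002 0 0.003;-0.03 -0.003 0 0;-0.03 -0.003 0 0;-0.03 -0.003 0 0;-0.03 -0.003 0 0;-0.022 -0.0035 0 0;0 0 0 0;0 0 0 0"
}}

```text
time: 10.15
position: [0.508, -0.0323, 0.0362]
tool_rot: [0.677, 0.736, 0.0, -0.0]
ft_force: [-1.0, 0.6, -2.2]
grip_width: 0.0296
grip_force: 35.0
```

```bash
python3 - <<'E'
from h import *
from rig import robot
b=-1.485;u=np.array([np.cos(b),np.sin(b)]);o=np.array([.5316,-.2972])-.015*u
need(*(o-.251*u),.0175,b+np.pi)
for n in("side","top"):
    c=robot.camera(n);pickle.dump(c,open(f"pics/{n}5.pkl","wb"))
    if n=="side":A=cv2.resize(c["img"][140:220,310:390],(400,400),interpolation=1)
    else:B=cv2.resize(c["img"][170:250,370:450],(400,400),interpolation=1)
    print(n,cents(mask(c,(5,110,80),(18,255,255),(310,150,430,230)),3),proj(c,[*(o-.107*u),.061]))
cv2.imwrite("pics/c5.png",np.hstack([A,B])[:,:,::-1])
E
```

```text
turn -0.004 dx 0.0000 dy 0.0008 dz 0.0187 t 10.15 tcp [ 0.508  -0.0323  0.0362] zaxis [ 0.  0. -1.]
side [] [[352.34493865 174.44690941]]
top [([375.24, 207.66], 29, [374, 202, 4, 13]), ([382.34, 206.79], 38, [380, 202, 5, 10])] [[383.44166867 205.4740102 ]]
```

View pics/c5.png

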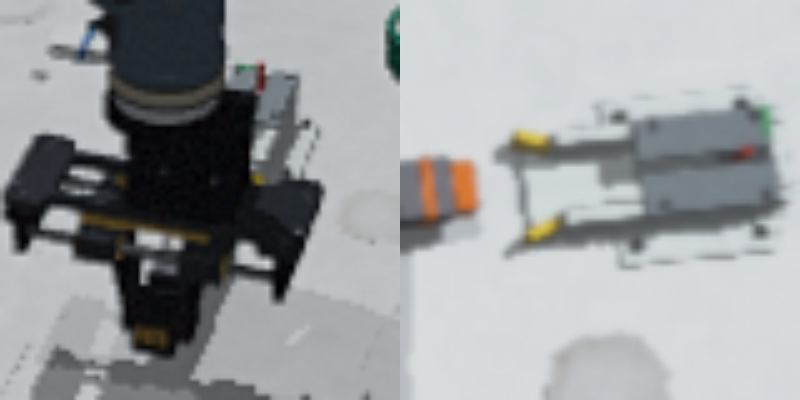

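The top crop shows the orange nose at (382,207), in front of the yellow mouth and nearly on the bay axis. It may droop a little or sit about 2 mm to one side, so I lower to channel height and measure again.

>>> {"method": "send_path", "body": {
  "steps": "0 0 0.007 0;0 0 0.007 0;0 0 0.005 0;0 0 0 0;0 0 0 0;0 0 0 0"
}}

```text
time: 10.75
position: [0.5079, -0.0307, 0.0168]
tool_rot: [0.677, 0.736, -0.0, -0.0]
ft_force: [-0.3, -0.2, -2.0]
grip_width: 0.0299
grip_force: 35.0
```

```bash
cat >> h.py <<'E'
def look(tag):
    from rig import robot
    b=-1.485;u=np.array([np.cos(b),np.sin(b)]);n=np.array([-u[1],u[0]]);o=np.array([.5316,-.2972])-.015*u
    c=robot.camera("top");pickle.dump(c,open(f"pics/{tag}.pkl","wb"))
    m=cents(mask(c,(5,110,80),(18,255,255),(360,185,440,225)),8);print(m)
    zt=robot.get_obs()["position"][2]-.0065+.031
    for ce,_,_ in m:
        p=plane(c,[ce],zt)[0,:2]-o;print("bay frame of orange x %.1f y %.1f"%(1e3*p@u,1e3*p@n))
    p=robot.get_obs()["position"][:2]-o;print("grip in bay x %.1f y %.1f"%(1e3*p@u,1e3*p@n),"-> block expected x",round(1e3*(p@u)+144,1),robot.get_obs()["ft_force"].round(1))
    Y=[a[0] for a in cents(mask(c,(20,110,80),(33,255,255),(385,185,415,225)),8)];print("plates bay", [( 1e3*((plane(c,[a],.034)[0,:2]-o)@np.c_[u,n])).round(1).tolist() for a in Y])
E
python3 -c "
from h import *
look('t6')"
```

```text
[([374.24, 209.0], 29, [373, 203, 4, 13]), ([381.16, 208.14], 37, [379, 204, 5, 10])]
bay frame of orange x -128.6 y -3.4
bay frame of orange x -110.8 y -3.1
grip in bay x -252.4 y -0.6 -> block expected x -108.4 [ 0.4 -0.8 -0.7]
plates bay [[-68.3, 20.7], [-68.8, -26.0]]
```

Relative to the yellow plates the nose is centred (−3.1 mm against −2.6 mm, with the same viewing bias). Next I slide in.

>>> {"method": "send_path", "body": {
  "steps": "-0.01 0 0 0;-0.015 0 0 0;-0.015 0 0 0;-0.01 0 0 0;-0.01 0 0 0;-0.01 0 0 0;0 0 0 0;0 0 0 0"
}}

```text
time: 11.47
position: [0.5138, -0.1014, 0.0171]
tool_rot: [0.677, 0.736, 0.0, -0.0]
ft_force: [-0.4, 0.4, -1.5]
grip_width: 0.03
grip_force: 35.0
```

```bash
python3 -c "
from h import *
look('t7')"
```

```text
[]
grip in bay x -182.3 y -1.2 -> block expected x -38.3 [-0.2  0.5 -1.5]
plates bay []
```

>>> {"method": "send_path", "body": {
  "steps": "-0.01 0 0 0;-0.01 0 0 0;-0.01 0 0 0;-0.01 0 0 0;0 0 0 0;0 0 0 0"
}}

```text
time: 12.02
position: [0.5173, -0.1417, 0.017]
tool_rot: [0.677, 0.736, 0.0, 0.0]
ft_force: [-0.9, 0.6, -2.1]
grip_width: 0.0296
grip_force: 35.0
```

```bash
python3 - <<'E'
from h import *
from rig import robot
look('t8')
W=[]
for n in("side","top"):
    c=robot.camera(n);W.append(cv2.resize(c["img"][135:215,320:400] if n=="side" else c["img"][170:250,370:450],(400,400)))
cv2.imwrite("pics/c8.png",np.hstack(W)[:,:,::-1])
E
```

```text
[]
grip in bay x -141.9 y -1.2 -> block expected x 2.1 [ 0.2 -0.5 -1.2]
plates bay []
```

View pics/c8.png

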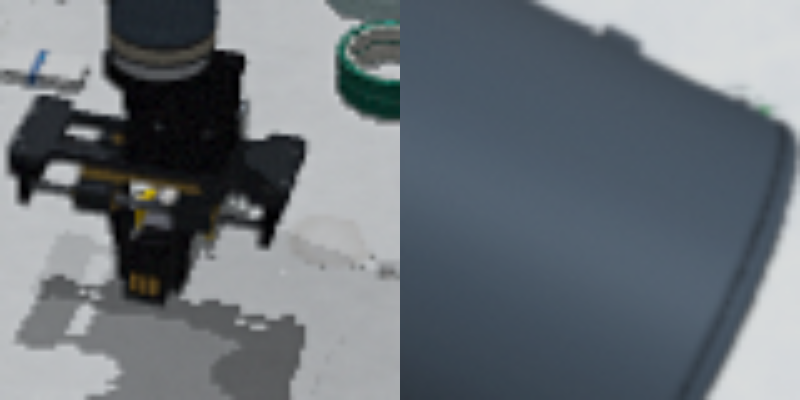

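The arm now hides the bay in both views. The side view shows only the tail and fingers in line with the mouth. Forces are near zero, so I continue, guided by force.

>>> {"method": "send_path", "body": {
  "steps": "-0.01 0 0 0;-0.01 0 0 0;-0.005 0 0 0;0 0 0 0"
}}

```text
time: 12.5
position: [0.5197, -0.167, 0.0171]
tool_rot: [0.677, 0.736, 0.0, 0.0]
ft_force: [-0.4, 0.4, -1.9]
grip_width: 0.0299
grip_force: 35.0
```

>>> {"method": "send_path", "body": {
  "steps": "-0.005 0 0 0;-0.003 0 0 0;0 0 0 0"
}}

```text
time: 12.75
position: [0.5196, -0.1735, 0.0169]
tool_rot: [0.677, 0.736, -0.0, -0.001]
ft_force: [-0.1, 2.6, -0.8]
grip_width: 0.03
grip_force: 35.0
```

```bash
python3 -c "
from h import *
look('t9')"
```

```text
[]
grip in bay x -109.3 y -1.3 -> block expected x 34.7 [-0.5  1.5 -1.4]
plates bay []
```

>>> {"method": "send_path", "body": {
  "steps": "-0.002 0 0 0;-0.002 0 0 0;0 0 0 0"
}}

```text
time: 13.05
position: [0.5199, -0.1774, 0.017]
tool_rot: [0.677, 0.736, -0.0, -0.0]
ft_force: [-0.1, 3.9, -1.4]
grip_width: 0.0298
grip_force: 35.0
```

>>> {"method": "send_path", "body": {
  "steps": "-0.002 0 0 0;-0.002 0 0 0;0 0 0 0"
}}

```text
time: 13.3
position: [0.52, -0.1804, 0.0169]
tool_rot: [0.677, 0.736, 0.0, -0.001]
ft_force: [0.8, 7.2, -0.4]
grip_width: 0.0298
grip_force: 35.0
```

>>> {"method": "send_path", "body": {
  "steps": "-0.002 0 0 0;-0.001 0 0 0;0 0 0 0"
}}

```text
time: 13.55
position: [0.5197, -0.1806, 0.0169]
tool_rot: [0.677, 0.736, 0.001, -0.003]
ft_force: [2.8, 15.5, 0.7]
grip_width: 0.03
grip_force: 35.0
```

>>> {"method": "send_path", "body": {
  "steps": "-0.002 0 0 0;-0.001 0 0 0;0 0 0 0"
}}

```text
time: 13.8
position: [0.5197, -0.1808, 0.0168]
tool_rot: [0.678, 0.735, 0.002, -0.005]
ft_force: [5.4, 23.8, 3.2]
grip_width: 0.0296
grip_force: 35.0
```

Force climbs to 24 N with no further motion, so it is solidly home. I relax the push, settle onto the floor and release.

>>> {"method": "send_path", "body": {
  "steps": "0.002 0 0 0;0.001 0 0.001 0;0 0 0.001 0;0 0 0 0"
}}

```text
time: 14.13
position: [0.5197, -0.1807, 0.015]
tool_rot: [0.677, 0.736, 0.001, -0.003]
ft_force: [2.5, 15.5, 2.0]
grip_width: 0.0297
grip_force: 35.0
```

>>> {"method": "send_path", "body": {
  "steps": "0 0 0 0;0 0 0 0;0 0 0 0;0 0 0 0;0 0 0 0;0 0 0 0",
  "jaw": 0.06
}}

```text
time: 14.63
position: [0.5211, -0.1853, 0.0152]
tool_rot: [0.677, 0.736, -0.0, 0.0]
ft_force: [-0.3, -0.4, -0.0]
grip_width: 0.0574
grip_force: 0.0
```

>>> {"method": "send_path", "body": {
  "steps": "0 0 -0.02 0;0 0 -0.04 0;0 0 -0.04 0;0 0 -0.04 0;0 0 -0.04 0;0 0 0 0;0.04 0 0 0;0.04 0 0 0;0.04 0 0 0;0.04 0 0 0;0.04 0 0 0;0 0 0 0;0 0 0 0"
}}

```text
time: 15.72
position: [0.5035, 0.0167, 0.1949]
tool_rot: [0.675, 0.738, -0.0, 0.0]
ft_force: [-0.8, -0.2, 0.3]
grip_width: 0.0603
grip_force: 0.0
```

```bash
python3 - <<'E'
from h import *
from rig import robot
W=[]
for n in("side","top"):
    c=robot.camera(n);pickle.dump(c,open(f"pics/{n}10.pkl","wb"));W.append(cv2.resize(c["img"][135:215,320:400] if n=="side" else c["img"][170:250,370:450],(400,400)))
cv2.imwrite("pics/c10.png",np.hstack(W)[:,:,::-1])
E
```

```text
(no output)
```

View pics/c10.png

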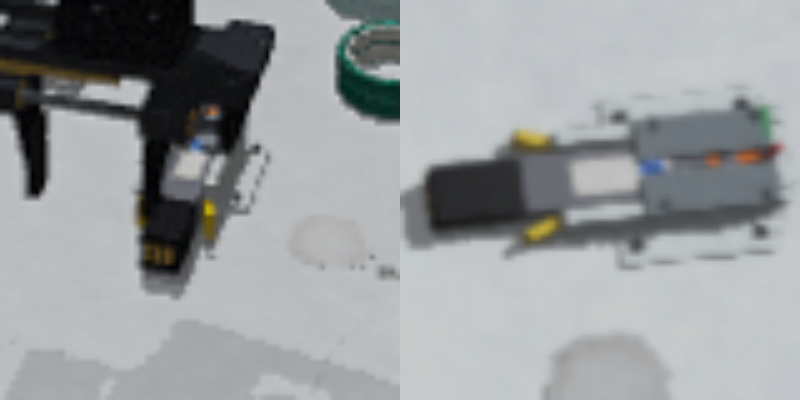

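The top crop shows the red pin moved from crop (742,153) to (777,147), about 17 mm, and now beside the green mark at (768,120). The cartridge lies straight in the channel with its tail at (475,195), and the fingers are clear.

```bash
python3 -c "
from rig import robot
print(robot.hand_in())"
```

```text
the job is handed in; nothing more can be done
None
```

The cartridge is home in the loading bay: the push stopped solidly at 24 N, the red pin is beside the green mark, and I released it and handed the job in at about 16 s; I saw no bystander disturbed but did not measure them, and the hand-in gave no verdict.

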